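# Stand the drilled gusset in the welding jig

## Robot

A 6-joint arm with a two-finger parallel gripper is mounted at the origin on the work surface. World frame = base frame: x ahead of the robot, y to its left, z up, the work surface at z = 0. Lengths are in m, angles in degrees, forces in N, time in s.
With the tool pointing down it reaches from about 0.4 to 0.825 m from the base axis. Payload 7 kg.
Tool frame: the origin (TCP) lies between the finger pads; the fingertips stand 14 mm ahead of it and the grasp point (between the pads) lies 5 mm behind it (r.tips_ahead is the distance from the TCP to the fingertips, in m); z points along the fingers, y is the direction in which the jaws open and shut (so a half turn about z gives the same grasp; the last joint's range is limited). The gripper opens to 88 mm and grips with 3 to 60 N. Pads are 19 mm wide; open, the fingers measure 130 mm over their backs; the gripper's body (78 mm by 193 mm) begins 47 mm behind the grasp point.
Start: joints at [-46.805, 20.546, 0.682, 0, -70.136, -16.507], TCP at [0.303, -0.603, 0.241] pointing down, gripper open.
Joint ranges: [-176.03, 176.03], [-82.01, 121.73], [-58.28, 71.71], [-173.87, 95.51], [-174.79, -0.11], [-173.66, 173.66]. Speed limits (degrees/s): [136.94, 136.94, 172.46, 180, 180, 180].

## Interface

Orientations are given as [roll, pitch, yaw] about the fixed x, y, z axes, in that order (R = Rz(yaw) Ry(pitch) Rx(roll)).
In Python, from plant import r gives the robot as it stands.
- The arm moves only by the tool apply_moves, never from a script. Its arguments are lists of equal length, an entry for each row: "slide": the shift along the tool's x, y, z as a fraction of full scale, a list of three; "turn": the turn, a rotation vector about the tool's x, y, z as a fraction of full scale, a list of three; "jaw": the closure, from 0 (fully open) to 1 (shut). In form: {"slide": [[dx, dy, dz], ...], "turn": [[wx, wy, wz], ...], "jaw": [jaw, ...]}. A call has 1 to 8 rows; each row shifts and turns the commanded pose from where the row before left it, along the tool's axes as they then stand; what a row does not reach is not made up. Full scale, the value 1, is 0.1 m for a shift and 1.5 rad for a turn. A row lasts 1/10 s, in which the tool goes at most 50 mm and 8.59 degrees, less where a joint would pass 70% of its speed; a pose out of reach is approached as far as the arm can. A call with a number of a shift or a turn outside -1 to 1 is refused whole. A call with a gripper value outside its range is refused whole. The fingers move at their own pace and stop on an object; "newtons" is the grip in N (left out, the last holds). Time passes only in rows, so rows that do not move let the fingers close. It gives the time, the measured TCP pose, the force and the opening at its end, in the units of the state.
- r.get_state(): the state, without advancing time (a new reading comes with each control period).
- r.capture(name): name is "side" or "top" or "wrist"; returns a dict with "pixels" (384x512x3 uint8, blue, green, red), "depth" (384x512 float32, m along the optical axis (not along the pixel's ray), 0 where there is no reading), "fx", "fy", "cx", "cy" (pixels), "rvec" (rotation vector, rad) and "tvec" (3), from world to camera coordinates, as OpenCV has them. Camera axes: x right, y down, z forward; pixel columns grow to the right and rows downward; lengths in m; the calibration is good to about 2 mm. A picture is of the moment at which its call begins.
- r.close_job(): hands the job in, once; it reports no verdict.
The state is a dict: "time_s": time; "joints": joint angles; "qd": joint speeds; "joint_torque": joint torques, N m; "tcp_pos": TCP position; "eef_rot": TCP orientation; "contact_force": force on the tool from outside, world axes, zero at the start; "moment": the same for the moment, N m; "gripper_width": finger opening in m.
Only numpy, scipy, OpenCV 4.12 (cv2) and the standard library are available. Lean on these libraries where they do the work, as an engineer would, in place of code of your own. Each camera call takes 0.05 s, during which the arm holds its last target.

## Task

Two bare aluminium plates lean in rests on the welding bench; take the wide one with the big round hole and get it ready for tacking in the slotted steel jig. Keep it leaning about as it was while you tip its lower edge into the slot's mouth, then straighten it upright and push it fully down onto the slot floor before you let go. Leave the narrow plain plate where it is.

Things in the scene. Friction and masses are not known exactly. Their poses are not given: they have to be found in the camera images.
- gusset: Bare aluminium plate 90 wide, 120 high, 10 mm thick, 0.2 to 0.34 kg, with a 40 mm round hole centred 48 mm above its lower edge. Origin: centre of the lower edge face. z runs up the plate (top edge at 120 mm), y along its width, x through its thickness. At the start it leans 0.35 rad from vertical, top towards the robot, loose in its rest. Pinch it across its thickness, over the top edge.
- rest_a: Fixed grey steel rest holding the drilled plate. Origin: centre of its underside on the bench; x away from the robot. Foot 100 x 100 mm. The plate's lower edge sits 30 mm above the bench; a sloping back board under the plate's robot-side face reaches 50 mm up the plate, and an 8 mm lip stops its other face. The plate's upper 60 mm is free on both faces.
- spare: Bystander plate: plain, no hole, bare aluminium, 55 wide, 120 high, 10 mm thick, leaning the same way in an equal rest. Origin and axes as for the drilled plate. The two rests and the jig stand side by side across the bench, in any order.
- jig: Fixed bare steel jig, base 110 x 170 x 8 mm. Origin: centre of its underside on the bench. z up, y along the slot, x across it, pointing away from the robot (turned up to 0.3 rad). Slot at x = 0, y = 0: floor at z = 8 mm, walls 14 mm apart up to z = 36, then chamfers to a 38 mm mouth at z = 50 (jig top). End cheeks 114 mm apart, 50 high. Seated, the plate's origin is at z = 8 mm.
Mind the look-alikes: they are no part of the job. What is shaped like the gusset but black or yellow is not meant.

How it is judged:
By the outcome, as a careful person would: the job done as asked, in the order asked, and still so for the second after the job is handed in, with the robot touching nothing.
It also fails if it takes over 46 s, if anything falls off the work surface, if the arm or the gripper's body presses on something with over 40 N, if the wrist force passes 120 N, or if a joint passes its speed limit or range.

## Working session

There is one attempt and no reset: what is moved stays moved. The work goes in short steps, Python scripts to look and compute and a tool call to move; the robot and the scene stay as the last step left them, time stands still between calls to the robot, and variables do not carry over. Pictures are saved under pics/ and viewed, and the job is handed in when it is done.

Besides the shell and the picture viewer there is one more tool, called as name(argument=value, ...) on one line, values as JSON. apply_moves: Moves the arm, as the interface text tells. Shift numbers are shares of 0.1 m and turn numbers shares of 1.5 rad, none past 1 either way. Its arguments: {"type":"object","properties":{"slide":{"type":"array"},"turn":{"type":"array"},"jaw":{"type":"array"},"newtons":{"type":"number"}},"required":["slide","turn","jaw"]}

```bash
ls; mkdir -p pics
python3 - <<'E'
from plant import r
import cv2,numpy as np
print(r.get_state())
for n in ["side","top","wrist"]:
    c=r.capture(n); cv2.imwrite(f"pics/{n}0.png",c["pixels"]); np.savez(f"{n}0.npz",**c)
    print(n,c["fx"],c["fy"],c["cx"],c["cy"],c["rvec"],c["tvec"])
E
```

```text
pics
{'time_s': 0.0, 'joints': array([-4.68044303e+01,  2.05904875e+01,  6.35396583e-01, -1.89540510e-02,
       -7.01353731e+01, -1.65045034e+01]), 'qd': array([-0.11258092,  0.07713943,  0.00678711, -0.00423574, -0.07133842,
        0.12990207]), 'joint_torque': array([-1.86363519e-03, -5.82711160e+01,  2.93043995e+01,  6.99663609e+00,
        7.02067206e-03, -1.62235733e-04]), 'tcp_pos': array([ 0.30294629, -0.60269786,  0.23964935]), 'eef_rot': array([ 1.79908201e+02, -8.61828878e-03, -1.53315381e+02]), 'contact_force': array([-0.32431412, -0.04763957,  1.28378945]), 'moment': array([ 0.02482647, -0.00267349,  0.01159844]), 'gripper_width': 0.08785147626252487}
side 462.31932056883437 462.31932056883437 254.035680347706 192.18698668416675 [ 0.32514495 -2.60149067  1.45851278] [0.5702757  0.11277202 1.2736    ]
top 450.94546158025673 450.94546158025673 253.6475888177343 197.29726181890103 [ 2.14702967 -2.11825742  0.20612238] [-7.53038923e-05  5.91046776e-01  1.00932383e+00]
wrist 331.2264731216555 331.2264731216555 249.802746339886 197.03836537096734 [-1.56130436 -2.52982229 -0.36274576] [ 0.67388952 -0.03581079  0.39179437]
```

View pics/side0.png

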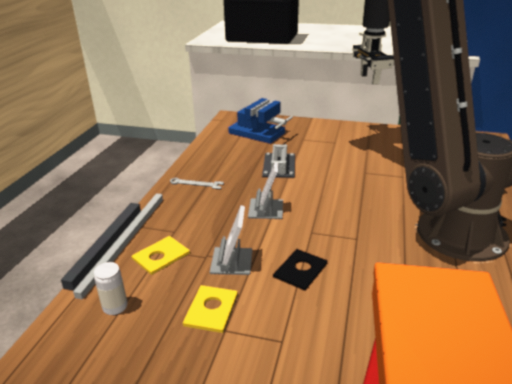

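View pics/top0.png

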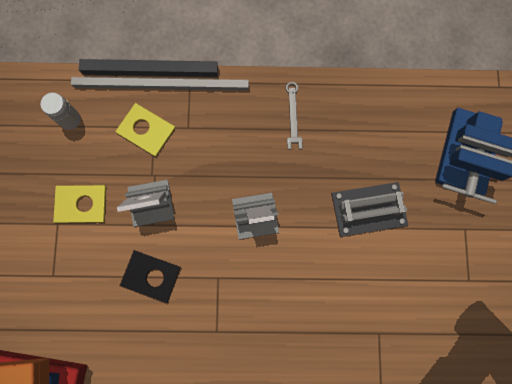

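View pics/wrist0.png

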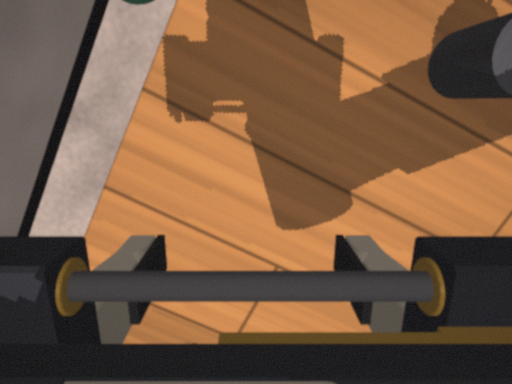

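The top view shows the wide plate in its rest at about (145,203), the narrow plate at (257,215), and the jig at (370,209). Image up is away from the robot. Next I'll measure them using depth.

```bash
cat > h.py <<'E'
import numpy as np,cv2
def cloud(c):
    R,_=cv2.Rodrigues(np.array(c["rvec"],float)); t=np.array(c["tvec"],float)
    d=np.asarray(c["depth"],float); v,u=np.mgrid[:d.shape[0],:d.shape[1]]
    P=np.stack([(u-c["cx"])/c["fx"]*d,(v-c["cy"])/c["fy"]*d,d],-1)
    W=(P-t)@R; W[d<=0]=np.nan
    return W
def proj(c,X):
    return cv2.projectPoints(np.array(X,float).reshape(-1,3),np.array(c["rvec"],float),np.array(c["tvec"],float),np.array([[c["fx"],0,c["cx"]],[0,c["fy"],c["cy"]],[0,0,1.]]),None)[0][:,0]
E
python3 - <<'E'
from h import *
c=dict(np.load("top0.npz")); W=cloud(c)
for n,(u0,u1,v0,v1) in dict(gus=(110,185,175,235),spare=(225,290,185,245),jig=(325,415,175,245)).items():
    P=W[v0:v1,u0:u1].reshape(-1,3); P=P[~np.isnan(P[:,0])]
    print(n,"z pct",np.percentile(P[:,2],[1,50,99]).round(3))
    for zl,zh in [(.006,.012),(.02,.035),(.035,.045),(.045,.055),(.055,.08),(.08,.11),(.11,.135),(.135,.16)]:
        Q=P[(P[:,2]>zl)&(P[:,2]<zh)]
        if len(Q)>3: print(zl,zh,len(Q),Q.mean(0).round(4),cv2.minAreaRect((Q[:,:2]*1000).astype(np.float32)))
    im=c["pixels"][v0:v1,u0:u1]; cv2.imwrite(f"pics/z_{n}.png",cv2.resize(im,None,fx=7,fy=7,interpolation=cv2.INTER_CUBIC))
s=dict(np.load("side0.npz")); im=s["pixels"][130:310,170:340]; cv2.imwrite("pics/z_side.png",cv2.resize(im,None,fx=3.3,fy=3.3,interpolation=cv2.INTER_CUBIC))
E
```

```text
gus z pct [-0.005  0.001  0.143]
0.006 0.012 338 [0.5701 0.2552 0.0075] ((591.1940307617188, 256.7261657714844), (115.71075439453125, 122.04601287841797), 11.446541786193848)
0.02 0.035 177 [0.5926 0.2575 0.0304] ((588.9374389648438, 262.3738708496094), (51.181182861328125, 100.85456848144531), 12.210375785827637)
0.035 0.045 253 [0.5905 0.262  0.0398] ((587.7376708984375, 261.6741027832031), (48.39138412475586, 99.84158325195312), 11.81415843963623)
0.045 0.055 45 [0.5949 0.2585 0.0493] ((598.2655639648438, 261.025146484375), (25.5656681060791, 97.37469482421875), 4.281439781188965)
0.055 0.08 92 [0.5853 0.2506 0.0653] ((585.5928955078125, 258.11187744140625), (21.874588012695312, 96.77803039550781), 0.9424793720245361)
0.08 0.11 75 [0.5759 0.2559 0.0958] ((576.5642700195312, 260.90179443359375), (16.21059799194336, 89.17523956298828), 5.687005519866943)
0.11 0.135 77 [0.5664 0.2549 0.1225] ((566.1959838867188, 258.9781188964844), (15.14865493774414, 90.60130310058594), 7.24662446975708)
0.135 0.16 225 [0.5545 0.2572 0.1417] ((555.3301391601562, 257.3601379394531), (13.2760744094848
[... 1094 characters left out ...]
 ((528.7656860351562, -6.606866836547852), (12.350944519042969, 54.217613220214844), 10.995250701904297)
jig z pct [-0.005  0.004  0.051]
0.006 0.012 1498 [ 0.5715 -0.2732  0.0083] ((569.2279663085938, -265.921875), (117.8821792602539, 194.59652709960938), 10.298709869384766)
0.02 0.035 102 [ 0.5746 -0.2694  0.0287] ((566.970703125, -276.9175720214844), (41.7098274230957, 151.13088989257812), 6.7319655418396)
0.035 0.045 381 [ 0.5753 -0.2733  0.0409] ((574.9486694335938, -277.5584411621094), (49.13646697998047, 152.04168701171875), 10.086353302001953)
0.045 0.055 575 [ 0.5753 -0.2771  0.0485] ((575.19384765625, -277.5806884765625), (49.134742736816406, 148.75811767578125), 9.834176063537598)
```

Run:
```python
import cv2,numpy as np
a=[cv2.resize(cv2.imread(f"pics/z_{n}.png"),(390,300)) for n in("gus","jig")]
cv2.imwrite("pics/zz.png",np.hstack(a))
```

```text
(no output)
```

View pics/zz.png

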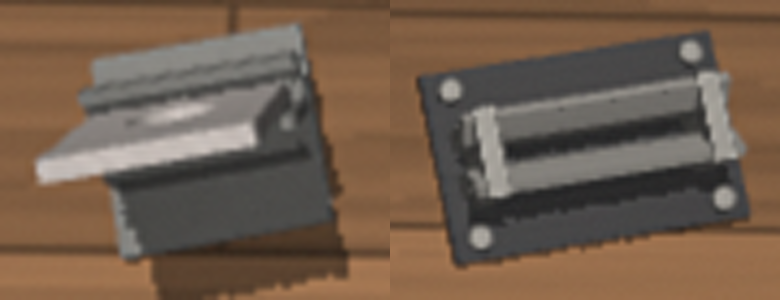

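View pics/z_side.png

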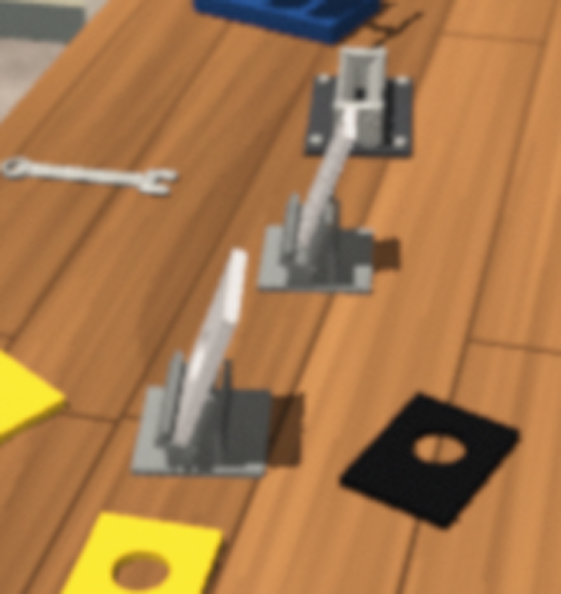

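```bash
cat > fit.py <<'E'
from h import *
def reg(name,c,x0,x1,y0,y1,zmin=.004):
    W=cloud(c).reshape(-1,3); m=(W[:,0]>x0)&(W[:,0]<x1)&(W[:,1]>y0)&(W[:,1]<y1)&(W[:,2]>zmin)
    return W[m]
def plane(P,iters=20,tol=.0015):
    rng=np.random.default_rng(0);best=None
    for _ in range(300):
        a,b,d=P[rng.choice(len(P),3,False)]; n=np.cross(b-a,d-a); L=np.linalg.norm(n)
        if L<1e-9: continue
        n/=L; m=abs((P-a)@n)<tol
        if best is None or m.sum()>best.sum(): best=m
    Q=P[best]; c=Q.mean(0); n=np.linalg.svd(Q-c)[2][2]; 
    return c,n*np.sign(n[0] if abs(n[0])>.3 else n[2]),best.sum()
E
python3 - <<'E'
from fit import *
for cam in("top","side"):
    c=dict(np.load(cam+"0.npz"))
    P=reg("g",c,.5,.66,.18,.33,.085); 
    ct,n,k=plane(P[P[:,2]<.136]); print(cam,"face",ct.round(4),n.round(3),k,len(P),"lean",np.degrees(np.arcsin(n[2])),"yaw",np.degrees(np.arctan2(n[1],n[0])))
    T=P[P[:,2]>.136]; print(" top z",np.percentile(T[:,2],[50,95]),cv2.minAreaRect((T[:,:2]*1000).astype(np.float32)))
    B=reg("t",c,.3,.9,-.5,.5,-.02); B=B[abs(B[:,2])<.01]; print(" bench z",np.median(B[:,2]))
    J=reg("j",c,.5,.65,-.38,-.17,.046); print(" jig top",J.mean(0).round(4),len(J),cv2.minAreaRect((J[:,:2]*1000).astype(np.float32)))
    J=reg("j",c,.48,.67,-.40,-.15,.0055);J=J[J[:,2]<.0115]; print(" jig base",cv2.minAreaRect((J[:,:2]*1000).astype(np.float32)))
E
```

```text
top face [0.5697 0.2599 0.1123] [0.92  0.188 0.343] 134 367 lean 20.05354769402195 yaw 11.564472766605366
 top z [0.14201468 0.14517711] ((554.8633422851562, 257.2885437011719), (12.461419105529785, 89.57398223876953), 11.898704528808594)
 bench z -0.0002205885526357594
 jig top [ 0.5748 -0.2772  0.0489] 496 ((575.19384765625, -277.5806884765625), (49.134742736816406, 148.75811767578125), 9.834176063537598)
 jig base ((588.5709228515625, -272.5215148925781), (169.28839111328125, 223.95846557617188), 5.973936557769775)
side face [0.5648 0.2708 0.1112] [0.92  0.197 0.339] 106 274 lean 19.823076015949088 yaw 12.073606081588045
 top z [0.14181974 0.14424975] ((551.8524169921875, 259.57403564453125), (12.251867294311523, 93.40779113769531), 11.72702407836914)
 bench z -0.0007520070604736995
 jig top [ 0.5701 -0.2698  0.0482] 102 ((571.5361328125, -275.9190368652344), (46.98353576660156, 154.30592346191406), 11.382702827453613)
 jig base ((570.5546264648438, -269.68994140625), (109.304931640625, 171.46153259277344), 9.242606163024902)
```

```bash
cat > mv.py <<'E'
from h import *
from scipy.spatial.transform import Rotation as Ro
def plateR(yaw,lean): # plate frame, top towards robot (-x)
    return (Ro.from_euler('z',yaw,degrees=True)*Ro.from_euler('y',-lean,degrees=True)).as_matrix()
def toolR(yaw,lean):
    P=plateR(yaw,lean); return np.stack([-P[:,1],-P[:,0],-P[:,2]],1)
def plan(p0,R0,p1,R1,N,dec=3):
    rel=R0.T@R1; w=Ro.from_matrix(rel).as_rotvec()/N
    A=sum(Ro.from_rotvec(w*k).as_matrix() for k in range(N))
    d=np.linalg.solve(A,R0.T@(p1-p0))
    s=np.round(d/.1,dec); t=np.round(w/1.5,dec+1)
    return s,t,sim(p0,R0,[s]*N,[t]*N)
def sim(p,R,S,T):
    p=np.array(p,float);R=np.array(R)
    for s,t in zip(S,T):
        p=p+R@(np.array(s)*.1); R=R@Ro.from_rotvec(np.array(t)*1.5).as_matrix()
    return p,R
def cur(r):
    s=r.get_state(); return np.array(s["tcp_pos"]),Ro.from_euler('xyz',s["eef_rot"],degrees=True).as_matrix(),s
E
python3 - <<'E'
from plant import r
from mv import *
p,R,s=cur(r)
top=np.array([.5535,.258,.1425]); R1=toolR(11.8,20.05); pz=-R1[:,2]
p1=top+pz*.08; print(p1,pz)
S,T,(q,Q)=plan(p,R,p1,R1,24); print(S,T,q,Ro.from_matrix(Q.T@R1).magnitude())
for k in range(0,25,4): print(sim(p,R,[S]*k,[T]*k)[0].round(3), end=' ')
E
```

```text
[0.5266524  0.25239125 0.2176515 ] [-0.33559494 -0.07010944  0.93939379]
[-0.385  0.09   0.01 ] [ 0.0083 -0.0063 -0.036 ] [0.52751697 0.25251503 0.21665503] 0.001991292061952027
[ 0.303 -0.603  0.24 ] [ 0.416 -0.492  0.237] [ 0.502 -0.36   0.237] [ 0.558 -0.212  0.237] [ 0.582 -0.056  0.235] [0.571 0.101 0.228] [0.528 0.253 0.217]
```

apply_moves(slide=[[-0.385,0.09,0.01],[-0.385,0.09,0.01],[-0.385,0.09,0.01],[-0.385,0.09,0.01],[-0.385,0.09,0.01],[-0.385,0.09,0.01],[-0.385,0.09,0.01],[-0.385,0.09,0.01]], turn=[[0.0083,-0.0063,-0.036],[0.0083,-0.0063,-0.036],[0.0083,-0.0063,-0.036],[0.0083,-0.0063,-0.036],[0.0083,-0.0063,-0.036],[0.0083,-0.0063,-0.036],[0.0083,-0.0063,-0.036],[0.0083,-0.0063,-0.036]], jaw=[0,0,0,0,0,0,0,0])

```text
time_s: 0.95
tcp_pos: [0.503, -0.3588, 0.2372]
eef_rot: [-173.5, 3.0, -128.2]
contact_force: [1.0, -0.5, -0.7]
gripper_width: 0.0875
```

apply_moves(slide=[[-0.385,0.09,0.01],[-0.385,0.09,0.01],[-0.385,0.09,0.01],[-0.385,0.09,0.01],[-0.385,0.09,0.01],[-0.385,0.09,0.01],[-0.385,0.09,0.01],[-0.385,0.09,0.01]], turn=[[0.0083,-0.0063,-0.036],[0.0083,-0.0063,-0.036],[0.0083,-0.0063,-0.036],[0.0083,-0.0063,-0.036],[0.0083,-0.0063,-0.036],[0.0083,-0.0063,-0.036],[0.0083,-0.0063,-0.036],[0.0083,-0.0063,-0.036]], jaw=[0,0,0,0,0,0,0,0])

```text
time_s: 1.75
tcp_pos: [0.5817, -0.0549, 0.2348]
eef_rot: [-166.4, 2.9, -103.1]
contact_force: [0.1, -0.5, 0.6]
gripper_width: 0.0874
```

Run:
```python
from plant import r
from mv import *
p,R,s=cur(r); print(s["time_s"],p,s["eef_rot"],s["qd"].round(1))
c=r.capture("wrist"); np.savez("wrist1.npz",**c); cv2.imwrite("pics/wrist1.png",c["pixels"])
```

```text
1.75 [ 0.58169222 -0.05487245  0.23479384] [-166.38912727    2.93478275 -103.07340771] [ 45.1  -6.8 -15.9  13.2  14.5 -22.1]
```

View pics/wrist1.png

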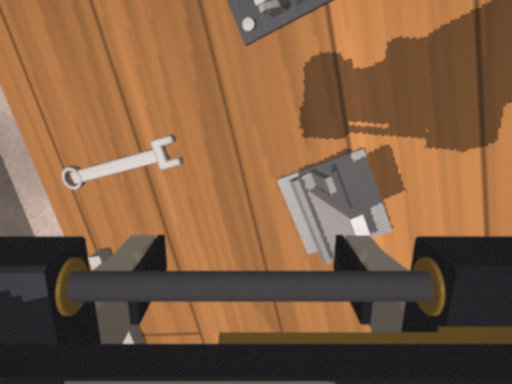

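The wrist view shows the spare's rest at (345,205) and the jig's edge at the top. Tracking is good, so I'll continue.

apply_moves(slide=[[-0.385,0.09,0.01],[-0.385,0.09,0.01],[-0.385,0.09,0.01],[-0.385,0.09,0.01],[-0.385,0.09,0.01],[-0.385,0.09,0.01],[-0.385,0.09,0.01],[-0.385,0.09,0.01]], turn=[[0.0083,-0.0063,-0.036],[0.0083,-0.0063,-0.036],[0.0083,-0.0063,-0.036],[0.0083,-0.0063,-0.036],[0.0083,-0.0063,-0.036],[0.0083,-0.0063,-0.036],[0.0083,-0.0063,-0.036],[0.0083,-0.0063,-0.036]], jaw=[0,0,0,0,0,0,0,0])

```text
time_s: 2.6
tcp_pos: [0.5269, 0.2538, 0.2166]
eef_rot: [-160.0, -0.1, -78.1]
contact_force: [1.2, 0.1, 0.1]
gripper_width: 0.0878
```

apply_moves(slide=[[0,0,0],[0,0,0]], turn=[[0,0,0],[0,0,0]], jaw=[0.3,0.3])

```text
time_s: 2.8
tcp_pos: [0.527, 0.2527, 0.2162]
eef_rot: [-160.0, -0.1, -78.2]
contact_force: [-0.4, -0.0, -0.6]
gripper_width: 0.0765
```

Run:
```python
from plant import r
from mv import *
p,R,s=cur(r); print(s["time_s"],p,s["eef_rot"],s["qd"].round(1),s["gripper_width"])
for n in("wrist","top","side"):
    c=r.capture(n); np.savez(n+"2.npz",**c); cv2.imwrite(f"pics/{n}2.png",c["pixels"])
c=dict(np.load("wrist2.npz"))
print(proj(c,[[.5535,.258,.1425],p,p+R[:,2]*.08]))
a=cv2.imread("pics/top2.png")[120:270,80:230]; b=cv2.imread("pics/side2.png")[150:300,180:330]
cv2.imwrite("pics/two2.png",cv2.resize(np.hstack([a,b]),None,fx=2.6,fy=2.6,interpolation=cv2.INTER_CUBIC))
```

```text
2.8 [0.527002   0.25270258 0.21623645] [-1.60047188e+02 -1.43045806e-01 -7.81811353e+01] [-1.7 -0.2  0.4 -0.4 -0.3  0.4] 0.07654345269940677
[[249.87633259 210.71007799]
 [250.39984899 262.71443506]
 [250.20681312 210.13075203]]
```

View pics/wrist2.png

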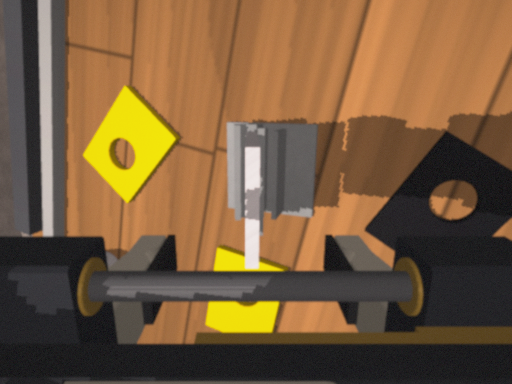

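View pics/two2.png

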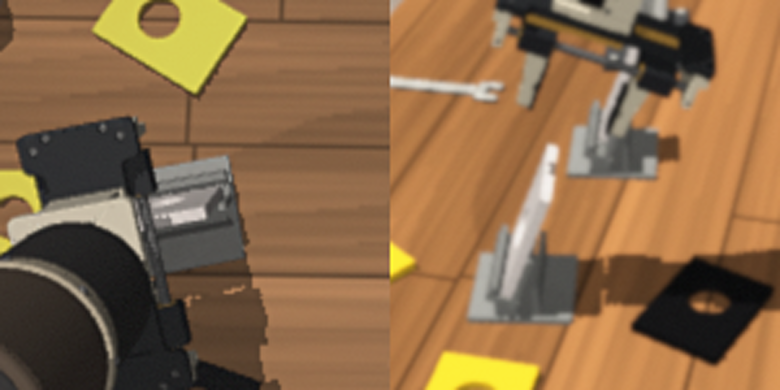

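Run:
```python
from mv import *
c=dict(np.load("wrist2.npz")); g=cv2.cvtColor(c["pixels"],cv2.COLOR_BGR2GRAY)
m=(g>200).astype(np.uint8); m[:130]=0; m[272:]=0; m[:,:230]=0; m[:,275:]=0
pts=cv2.findNonZero(m); print(cv2.minAreaRect(pts), pts.mean(0))
W=cloud(c); P=W[m>0]; print(np.nanmean(P,0),cv2.minAreaRect((P[:,:2]*1000).astype(np.float32)))
R=toolR(11.8,20.05); p=np.array([.5270,.2527,.21624]); L=(P-p)@R; print("in tool frame",np.nanmean(L,0), np.nanmin(L,0),np.nanmax(L,0))
mm=(m*255)
# plane z: rays at plane of top edge
```

```text
((252.0, 208.0), (122.0, 44.0), 90.0) [[250.14365672 218.56840796]]
[0.55843491 0.28062585 0.11762   ] ((563.8735961914062, 308.57647705078125), (189.34474182128906, 43.91380310058594), 75.2306137084961)
in tool frame [-0.02090739 -0.00045945  0.10515028] [-0.12626274 -0.02457433  0.07470511] [0.04574727 0.02891748 0.22825336]
```

Run:
```python
from mv import *
from fit import *
c=dict(np.load("wrist2.npz")); h=cv2.cvtColor(c["pixels"],cv2.COLOR_BGR2HSV)
W=cloud(c); R=toolR(11.8,20.05); p=np.array([.5270,.2527,.21624]); L=(W-p)@R
m=(h[...,2]>200)&(h[...,1]<60); m[:130]=0; m[270:]=0; m[:,:230]=0; m[:,275:]=0; m&=(W[...,2]>.12)
v,u=np.nonzero(m); print(len(u),u.min(),u.max(),v.min(),v.max(),u.mean())
print([ (k,u[v==k].min(),u[v==k].max()) for k in range(150,268,16)])
P=W[m]; l=L[m]; print(P.mean(0),l.mean(0),l.min(0),l.max(0),cv2.minAreaRect((l[:,:2]*1000).astype(np.float32)))
```

```text
1305 245 259 147 267 251.55019157088122Traceback (most recent call last):
  File "<stdin>", line 7, in <module>
    return umr_minimum(a, axis, None, out, keepdims, initial, where)
ValueError: zero-size array to reduction operation minimum which has no identity
```

Run:
```python
from mv import *
c=dict(np.load("wrist2.npz")); h=cv2.cvtColor(c["pixels"],cv2.COLOR_BGR2HSV)
W=cloud(c); R=toolR(11.8,20.05); p=np.array([.5270,.2527,.21624]); L=(W-p)@R
m=(h[...,2]>200)&(h[...,1]<60); m[:130]=0; m[270:]=0; m[:,:230]=0; m[:,275:]=0; m&=(W[...,2]>.12)
v,u=np.nonzero(m)
print([ (k,u[v==k].min(),u[v==k].max()) for k in np.unique(v)[::14]])
P=W[m]; l=L[m]; print(P.mean(0),l.mean(0),l.min(0),l.max(0),cv2.minAreaRect((l[:,:2]*1000).astype(np.float32)))
```

```text
[(np.int64(147), np.int64(246), np.int64(258)), (np.int64(161), np.int64(245), np.int64(259)), (np.int64(175), np.int64(245), np.int64(259)), (np.int64(189), np.int64(245), np.int64(253)), (np.int64(223), np.int64(245), np.int64(258)), (np.int64(237), np.int64(245), np.int64(258)), (np.int64(251), np.int64(245), np.int64(258)), (np.int64(265), np.int64(245), np.int64(257))]
[0.55234175 0.25517162 0.14378228] [0.0027629  0.0010638  0.07674418] [-0.04378072 -0.00370773  0.07470511] [0.04574727 0.00613214 0.07904343] ((0.9728736877441406, 1.2371330261230469), (89.53510284423828, 9.626547813415527), 0.19343654811382294)
```

apply_moves(slide=[[0.01,0.012,0.2],[0,0,0.22],[0,0,0.22],[0,0,0.2],[0,0,0.14],[0,0,0.06],[0,0,0],[0,0,0]], turn=[[0,0,0],[0,0,0],[0,0,0],[0,0,0],[0,0,0],[0,0,0],[0,0,0],[0,0,0]], jaw=[0.3,0.3,0.3,0.3,0.3,0.3,0.5,0.6], newtons=40)

```text
time_s: 3.75
tcp_pos: [0.5621, 0.2576, 0.1191]
eef_rot: [-160.0, -0.1, -78.3]
contact_force: [-0.5, 1.1, -0.5]
gripper_width: 0.0508
```

Run:
```python
from plant import r
from mv import *
p,R,s=cur(r); print(s["time_s"],p,s["eef_rot"],s["contact_force"],s["gripper_width"])
c=r.capture("wrist"); cv2.imwrite("pics/wrist3.png",c["pixels"]);np.savez("wrist3.npz",**c)
h=cv2.cvtColor(c["pixels"],cv2.COLOR_BGR2HSV)
L=(cloud(c)-p)@R
m=(abs(L[...,1])<.03)&(L[...,2]>-.035)&(L[...,2]<-.02)&(abs(L[...,0])<.06); print(m.sum(),np.median(L[m],0) if m.any() else 0)
```

```text
3.75 [0.56205557 0.25761815 0.119126  ] [-1.59964064e+02 -1.01306331e-01 -7.83255298e+01] [-0.49963126  1.10796    -0.50408824] 0.050812372333319374
3791 [ 0.01539848  0.00103914 -0.02658793]
```

View pics/wrist3.png

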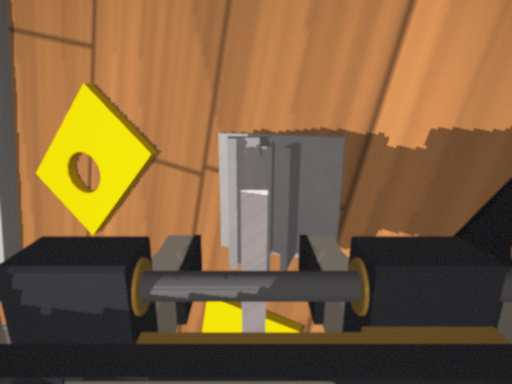

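The plate's top edge runs through (254,190..330), centred between the fingers to about 1 mm. I'll close now.

apply_moves(slide=[[0,0.006,0],[0,0,0],[0,0,0],[0,0,0],[0,0,0],[0,0,0],[0,0,0],[0,0,0]], turn=[[0,0,0],[0,0,0],[0,0,0],[0,0,0],[0,0,0],[0,0,0],[0,0,0],[0,0,0]], jaw=[0.7,0.8,0.85,0.9,1,1,1,1], newtons=45)

```text
time_s: 4.6
tcp_pos: [0.561, 0.258, 0.1184]
eef_rot: [-160.0, -0.1, -78.3]
contact_force: [-3.9, -0.3, 4.2]
gripper_width: 0.0096
```

Run:
```python
from plant import r
from mv import *
p,R,s=cur(r); print(s["time_s"],p,s["eef_rot"],s["contact_force"],s["moment"],s["gripper_width"])
```

```text
4.6 [0.5610076  0.25802728 0.11843353] [-1.59988059e+02 -1.07022828e-01 -7.82573966e+01] [-3.86904654 -0.30138832  4.19342617] [-0.05230843  2.28372175  0.09546512] 0.009602651002884552
```

apply_moves(slide=[[0,0,-0.1],[0,0,-0.2],[0,0,-0.3],[0,0,-0.35],[0,0,-0.35],[0,0,-0.3],[0,0,-0.15],[0,0,0]], turn=[[0,0,0],[0,0,0],[0,0,0],[0,0,0],[0,0,0],[0,0,0],[0,0,0],[0,0,0]], jaw=[1,1,1,1,1,1,1,1])

```text
time_s: 5.4
tcp_pos: [0.5023, 0.2465, 0.2847]
eef_rot: [-159.9, 0.0, -78.2]
contact_force: [0.8, -0.5, -3.0]
gripper_width: 0.0104
```

Run:
```python
from plant import r
from mv import *
p,R,s=cur(r); print(s["time_s"],p,s["eef_rot"],s["contact_force"],s["moment"],s["gripper_width"])
c=r.capture("top"); cv2.imwrite("pics/top4.png",c["pixels"]);c=r.capture("side");np.savez("side4.npz",**c); cv2.imwrite("pics/side4.png",c["pixels"])
p1=np.array([.54,-.17,.29]);R1=toolR(10.5,20.05)
S,T,(q,Q)=plan(p,R,p1,R1,16);print(S,T,q)
for k in range(0,17,4): print(sim(p,R,[S]*k,[T]*k)[0].round(3), end=' ')
```

```text
5.4 [0.50233243 0.24652804 0.28465053] [-1.59862914e+02  2.04434756e-02 -7.82469693e+01] [ 0.81641455 -0.45242698 -3.01131668] [-0.26709163  1.53415629  0.0114604 ] 0.010373241049414063
[ 0.26   0.024 -0.013] [-0.0001  0.0003  0.0009] [ 0.54032734 -0.1699754   0.29073121]
[0.502 0.247 0.285] [0.513 0.142 0.286] [0.523 0.038 0.288] [ 0.532 -0.066  0.289] [ 0.54  -0.17   0.291]
```

View pics/side4.png

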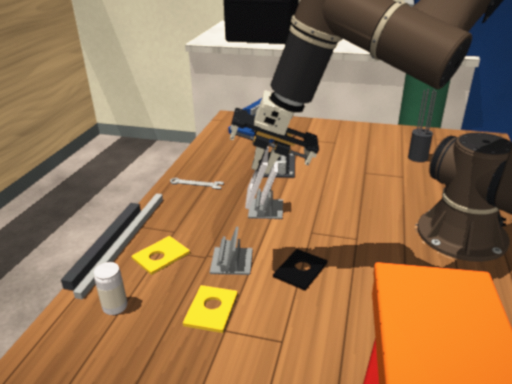

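The rest at (232,252) is empty and the plate is held, still leaning, at about (262,180). I'm carrying it over the spare at full height.

apply_moves(slide=[[0.13,0.012,-0.006],[0.26,0.024,-0.013],[0.26,0.024,-0.013],[0.26,0.024,-0.013],[0.26,0.024,-0.013],[0.26,0.024,-0.013],[0.26,0.024,-0.013],[0.26,0.024,-0.013]], turn=[[0,0,0.001],[0,0,0.001],[0,0,0.001],[0,0,0.001],[0,0,0.001],[0,0,0.001],[0,0,0.001],[0,0,0.001]], jaw=[1,1,1,1,1,1,1,1])

```text
time_s: 6.3
tcp_pos: [0.5205, 0.0488, 0.2838]
eef_rot: [-160.2, 0.1, -79.0]
contact_force: [0.5, 0.4, -3.3]
gripper_width: 0.0099
```

apply_moves(slide=[[0.26,0.024,-0.013],[0.26,0.024,-0.013],[0.26,0.024,-0.013],[0.26,0.024,-0.013],[0.26,0.024,-0.013],[0.26,0.024,-0.013],[0.26,0.024,-0.013],[0.13,0.012,-0.006]], turn=[[0,0,0.001],[0,0,0.001],[0,0,0.001],[0,0,0.001],[0,0,0.001],[0,0,0.001],[0,0,0.001],[0,0,0.001]], jaw=[1,1,1,1,1,1,1,1])

```text
time_s: 7.1
tcp_pos: [0.5371, -0.1469, 0.2857]
eef_rot: [-160.2, 0.4, -79.7]
contact_force: [-0.4, -0.2, -2.2]
gripper_width: 0.0101
```

apply_moves(slide=[[0.13,0.012,-0.006],[0,0,0],[0,0,0]], turn=[[0,0,0],[0,0,0],[0,0,0]], jaw=[1,1,1])

```text
time_s: 7.4
tcp_pos: [0.5382, -0.1581, 0.2863]
eef_rot: [-160.2, 0.4, -79.7]
contact_force: [-0.2, 0.2, -4.0]
gripper_width: 0.0095
```

Run:
```python
from plant import r
from mv import *
p,R,s=cur(r); print(s["time_s"],p,s["eef_rot"],s["contact_force"],s["moment"],s["gripper_width"])
for n in("wrist","top","side"):
    c=r.capture(n); np.savez(n+"5.npz",**c); cv2.imwrite(f"pics/{n}5.png",c["pixels"])
```

```text
7.4 [ 0.53821816 -0.15812507  0.28630629] [-160.15879113    0.3925476   -79.66360893] [-0.18182107  0.16290198 -3.96701203] [-0.28678238  1.61513125  0.00631443] 0.009499367529400235
```

View pics/wrist5.png

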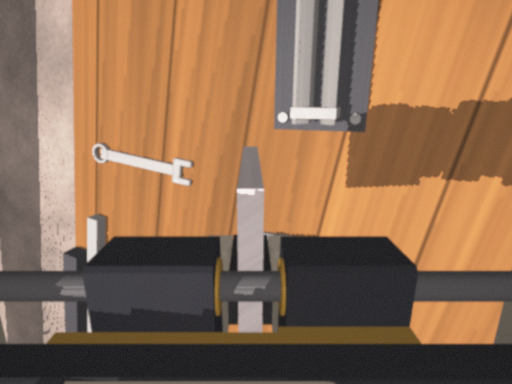

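View pics/side5.png

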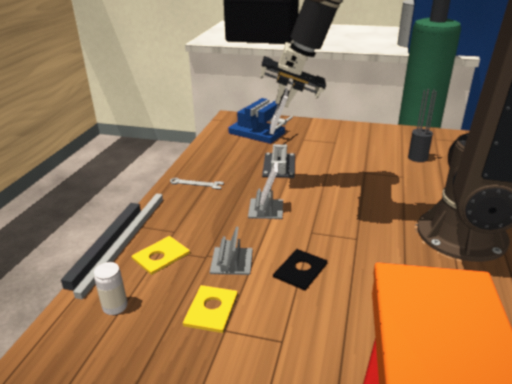

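View pics/top5.png

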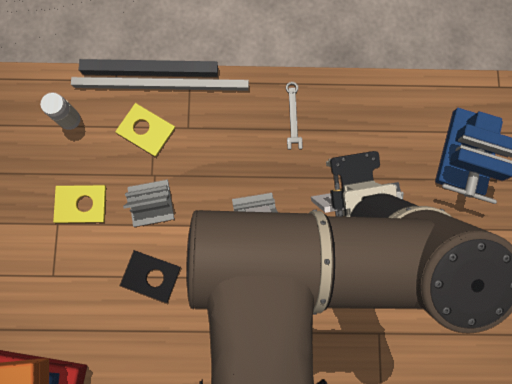

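```bash
python3 - <<'E'
from mv import *
c=dict(np.load("wrist5.npz")); W=cloud(c)
P=W[:135,270:380].reshape(-1,3); J=P[P[:,2]>.02]; print(len(J),np.percentile(J[:,2],[5,50,95]))
T=J[J[:,2]>.046]; print("top",cv2.minAreaRect((T[:,:2]*1000).astype(np.float32)))
yaw=np.radians(10); ax=np.array([np.cos(yaw),np.sin(yaw)]); ay=np.array([-ax[1],ax[0]])
print("base", [ (lo,cv2.minAreaRect((P[(P[:,2]>.005)&(P[:,2]<.011)][:,:2]*1000).astype(np.float32))) for lo in [0]])
o=np.array([.574,-.275])
# profile across slot for strips along y
for nm,pts,ylo,yhi in (("w",W.reshape(-1,3),20,50),("w",W.reshape(-1,3),0,20),):
    a=(pts[:,:2]-o)@ax*1000; b=(pts[:,:2]-o)@ay*1000
    for lo in range(-60,62,2):
        m=(a>lo)&(a<lo+2)&(b>ylo)&(b<yhi)&(pts[:,2]<.06)
        if m.any(): print(lo+1,(np.median(pts[m,2])*1000).round(1),end=' | ')
    print()
pts=W.reshape(-1,3); a=(pts[:,:2]-o)@ax*1000; b=(pts[:,:2]-o)@ay*1000
m=(pts[:,2]>.04)&(abs(a)<40)&(abs(b)<100)&(pts[:,2]<.06)
for lo in range(-90,92,3):
    k=m&(b>lo)&(b<lo+3)
    if k.any(): print(lo+1.5,a[k].min().round(1),a[k].max().round(1),end=' | ')
E
python3 - <<'E'
import cv2
a=cv2.imread("pics/wrist5.png")[0:140,260:390]; cv2.imwrite("pics/w5z.png",cv2.resize(a,None,fx=4.2,fy=4.2,interpolation=cv2.INTER_CUBIC))
E
```

```text
4502 [0.03173017 0.04699426 0.05151814]
top ((570.567626953125, -264.20880126953125), (49.74979782104492, 123.92080688476562), 10.070135116577148)
base [(0, ((571.0117797851562, -264.9540710449219), (110.29859924316406, 145.7863311767578), 9.983102798461914))]
-59 1.1 | -57 1.3 | -55 8.9 | -53 9.2 | -51 9.1 | -49 9.2 | -47 9.0 | -45 9.0 | -43 9.0 | -41 9.2 | -39 9.2 | -37 8.9 | -35 9.0 | -33 9.1 | -31 9.4 | -29 9.3 | -27 9.2 | -25 9.7 | -23 48.0 | -21 49.7 | -19 49.6 | -17 47.2 | -15 44.8 | -13 42.6 | -11 40.1 | -9 38.1 | -5 9.6 | -3 9.2 | -1 9.1 | 1 9.5 | 3 9.1 | 5 20.8 | 7 38.3 | 9 41.2 | 11 43.2 | 13 45.8 | 15 48.0 | 17 50.5 | 19 49.9 | 21 48.2 | 23 46.4 | 31 9.4 | 33 9.1 | 35 9.1 | 37 9.1 | 39 9.2 | 41 9.0 | 43 9.1 | 45 9.0 | 47 8.9 | 49 9.2 | 51 8.9 | 53 9.4 | 55 1.9 | 57 1.0 | 59 0.9 | 61 1.1 | 
-59 1.1 | -57 1.7 | -55 9.1 | -53 9.1 | -51 9.2 | -49 9.2 | -47 9.2 | -45 8.8 | -43 9.0 | -41 8.9 | -39 8.7 | -37 8.9 | -35 8.9 | -33 9.1 | -31 9.0 | -29 9.0 | -27 9.0 | -25 9.8 | -23 47.4 | -21 50.1 | -19 49.6 | -17 47.3 | -15 44.7 | -13 42.5 | -11 40.0 | -9 37.8 | -5 8.7 | -3 9.1 | -1
[... 328 characters left out ...]
.5 21.4 | -37.5 -24.8 21.6 | -34.5 -24.9 21.2 | -31.5 -24.4 22.5 | -28.5 -24.6 22.3 | -25.5 -24.8 22.1 | -22.5 -24.9 21.8 | -19.5 -24.3 21.7 | -16.5 -24.5 21.5 | -13.5 -24.8 21.4 | -10.5 -24.8 21.2 | -7.5 -24.2 22.2 | -4.5 -24.5 22.1 | -1.5 -24.7 21.8 | 1.5 -24.8 21.8 | 4.5 -24.1 21.7 | 7.5 -24.4 21.5 | 10.5 -24.6 21.3 | 13.5 -24.8 21.5 | 16.5 -24.2 21.0 | 19.5 -24.3 21.9 | 22.5 -24.6 22.3 | 25.5 -24.8 21.9 | 28.5 -24.9 22.0 | 31.5 -24.4 21.8 | 34.5 -24.4 21.7 | 37.5 -24.8 21.5 | 40.5 -24.9 21.2 | 43.5 -24.1 20.9 | 46.5 -24.3 22.4 | 49.5 -24.6 22.0 | 52.5 -24.7 22.1 | 55.5 -26.4 23.3 | 58.5 -26.4 23.2 | 61.5 -26.3 23.0 | 64.5 -26.3 23.0 | 67.5 -26.2 22.9 | 70.5 -24.0 21.0 | 73.5 -24.3 20.8 |
```

View pics/w5z.png

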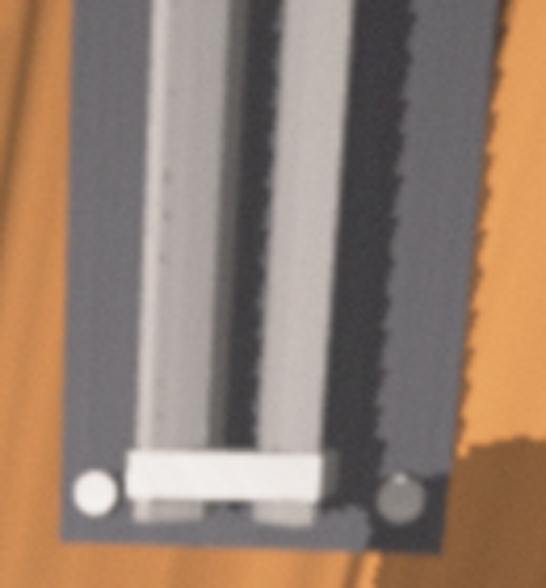

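Run:
```python
from mv import *
from fit import plane
c=dict(np.load("wrist5.npz")); W=cloud(c); p=np.array([.53822,-.15813,.28631]); R=Ro.from_euler('xyz',[-160.159,.393,-79.664],degrees=True).as_matrix()
L=(W-p)@R; h=cv2.cvtColor(c["pixels"],cv2.COLOR_BGR2HSV)
m=np.zeros(L.shape[:2],bool); m[185:236,230:270]=1; m&=(abs(L[...,2]+.027)<.006)
l=L[m]; print(m.sum(),l.mean(0),l.min(0),l.max(0))
v,u=np.nonzero(m); print([(k,u[v==k].min(),u[v==k].max()) for k in np.unique(v)[::8]])
for b in range(20,46,4):
    k=(l[:,0]*1000>b)&(l[:,0]*1000<b+4); print(b,l[k,1].min().round(4) if k.any() else'',l[k,1].max().round(4) if k.any() else'')
m=np.zeros(L.shape[:2],bool); m[145:190,238:264]=1; m&=(abs(L[...,1])<.02)&(L[...,2]<.12); l=L[m]; print("edge face",l.min(0),l.max(0))
for z in range(-20,100,10):
    k=(l[:,2]*1000>z)&(l[:,2]*1000<z+10)
    if k.any(): print(z,l[k,0].mean().round(4),l[k,1].min().round(4),l[k,1].max().round(4),l[k,1].mean().round(4))
# jig slot in tool-yaw frame
```

```text
1327 [ 0.03568778 -0.00028319 -0.02658079] [ 0.02533011 -0.00522022 -0.02870325] [ 0.0444305   0.00473695 -0.02104019]
[(np.int64(185), np.int64(242), np.int64(259)), (np.int64(193), np.int64(237), np.int64(263)), (np.int64(201), np.int64(237), np.int64(263)), (np.int64(209), np.int64(237), np.int64(263)), (np.int64(217), np.int64(237), np.int64(262)), (np.int64(225), np.int64(237), np.int64(262)), (np.int64(233), np.int64(237), np.int64(262))]
20  
24 -0.0052 0.0045
28 -0.0052 0.0044
32 -0.0051 0.0044
36 -0.0051 0.0047
40 -0.0051 0.0047
44 -0.0051 0.0046
edge face [ 0.04341824 -0.00533462 -0.02805662] [0.0444305  0.00470027 0.09079535]
-20 0.044 -0.0052 0.0047 -0.0003
-10 0.044 -0.0053 0.0047 -0.0004
0 0.0439 -0.0053 0.0045 -0.0003
10 0.0439 -0.0051 0.0046 -0.0003
20 0.0439 -0.0053 0.0047 -0.0004
30 0.0439 -0.0052 0.0043 -0.0005
40 0.0438 -0.0053 0.0045 -0.0001
50 0.0438 -0.005 0.0046 -0.0003
60 0.0438 -0.0053 0.0043 -0.0005
70 0.0437 -0.0048 0.0046 -0.0
80 0.0437 -0.005 0.0041 -0.0004
90 0.0437 -0.0051 0.0042 -0.0006
```

```bash
cat > tgt.py <<'E'
from mv import *
ot=np.array([-.001,-.0003,.0932]); J=np.array([.5730,-.2772]); YAW=10.0
def tcp(z,lean,da=0):
    R=toolR(YAW,lean); a=np.array([np.cos(np.radians(YAW)),np.sin(np.radians(YAW))])*da
    return np.array([*(J+a),z])-R@ot,R
E
python3 - <<'E'
from plant import r
from tgt import *
p,R,s=cur(r)
A=tcp(.085,20); S,T,(q,Q)=plan(p,R,*A,8); print(p,A[0],S,T,q)
for k in range(0,9,2):
    x=sim(p,R,[S]*k,[T]*k); print((x[0]+x[1]@ot).round(3))
B=tcp(.039,20); S,T,(q,Q)=plan(*A,*B,4); print(B[0],S,T,q)
Cc=tcp(.039,0); S,T,(q,Q)=plan(*B,*Cc,8); print(Cc[0],S,T,q)
for k in range(0,9,1):
    x=sim(*B,[S]*k,[T]*k); print((x[0]+x[1]@ot).round(4))
E
```

```text
[ 0.53865376 -0.15713583  0.28740895] [ 0.54150402 -0.28376902  0.17247675] [0.157 0.072 0.126] [0.0001 0.0007 0.0004] [ 0.54158325 -0.28382038  0.17253477]
[ 0.57 -0.15  0.2 ]
[ 0.571 -0.182  0.171]
[ 0.572 -0.213  0.142]
[ 0.572 -0.245  0.114]
[ 0.573 -0.277  0.085]
[ 0.54150402 -0.28376902  0.12647675] [-0.     0.039  0.108] [0. 0. 0.] [ 0.54161832 -0.28374886  0.12654651]
[ 0.57287821 -0.2782369   0.1322    ] [-0.    -0.041  0.001] [-0.0291  0.      0.    ] [ 0.57318008 -0.27818367  0.13206115]
[ 0.573  -0.2772  0.039 ]
[ 0.573  -0.2772  0.039 ]
[ 0.5731 -0.2772  0.039 ]
[ 0.5731 -0.2772  0.039 ]
[ 0.5732 -0.2772  0.0389]
[ 0.5732 -0.2772  0.0389]
[ 0.5732 -0.2772  0.0389]
[ 0.5733 -0.2772  0.0389]
[ 0.5733 -0.2771  0.0389]
```

apply_moves(slide=[[0.157,0.072,0.126],[0.157,0.072,0.126],[0.157,0.072,0.126],[0.157,0.072,0.126],[0.157,0.072,0.126],[0.157,0.072,0.126],[0.157,0.072,0.126],[0.157,0.072,0.126]], turn=[[0,0.0007,0.0004],[0,0.0007,0.0004],[0,0.0007,0.0004],[0,0.0007,0.0004],[0,0.0007,0.0004],[0,0.0007,0.0004],[0,0.0007,0.0004],[0,0.0007,0.0004]], jaw=[1,1,1,1,1,1,1,1])

```text
time_s: 8.35
tcp_pos: [0.5421, -0.2841, 0.1726]
eef_rot: [-160.0, -0.0, -79.9]
contact_force: [0.8, 0.6, -1.7]
gripper_width: 0.0097
```

apply_moves(slide=[[0,0,0],[0,0,0],[0,0,0]], turn=[[0,0,0],[0,0,0],[0,0,0]], jaw=[1,1,1])

```text
time_s: 8.65
tcp_pos: [0.5424, -0.2835, 0.174]
eef_rot: [-160.0, -0.0, -79.9]
contact_force: [0.0, -0.0, -3.5]
gripper_width: 0.0097
```

Run:
```python
from plant import r
from tgt import *
p,R,s=cur(r); print(s["time_s"],p,s["eef_rot"],s["contact_force"],s["moment"],"plate o",p+R@ot)
for n in("wrist","side"):
    c=r.capture(n); np.savez(n+"6.npz",**c); cv2.imwrite(f"pics/{n}6.png",c["pixels"])
    if n=="side": cv2.imwrite("pics/side6z.png",cv2.resize(c["pixels"][60:210,220:370],None,fx=4,fy=4,interpolation=cv2.INTER_CUBIC))
    if n=="wrist":
        pts=cloud(c).reshape(-1,3); yaw=np.radians(10); ax=np.array([np.cos(yaw),np.sin(yaw)]); ay=np.array([-ax[1],ax[0]])
        a=(pts[:,:2]-J)@ax*1000; b=(pts[:,:2]-J)@ay*1000
        for lo in range(-90,92,4):
            k=(pts[:,2]>.04)&(abs(a)<40)&(pts[:,2]<.06)&(b>lo)&(b<lo+4)
            if k.any(): print(lo+2,a[k].min().round(1),a[k].max().round(1),end=' | ')
B=tcp(.039,20); print(plan(p,R,*B,5))
```

```text
8.65 [ 0.54237282 -0.283548    0.17396162] [-1.59951126e+02 -3.52969369e-02 -7.99344640e+01] [ 0.02660851 -0.01286966 -3.47900268] [-0.23496854  1.60255152  0.00295707] plate o [ 0.57394414 -0.27698297  0.08651174]
-76 -23.1 22.5 | -72 -23.2 23.2 | -68 -25.2 24.5 | -64 -25.2 24.7 | -60 -25.3 24.2 | -56 -24.9 24.9 | -52 -23.2 23.4 | -48 -23.4 23.4 | -44 -23.4 23.2 | -40 -23.4 23.3 | -36 -23.6 23.3 | -32 -23.4 23.1 | -28 -23.4 23.3 | -24 -23.6 8.5 | -20 -23.6 -9.5 | -16 -23.8 -8.8 | -12 -23.1 -9.8 | -8 -23.2 -9.9 | -4 -23.4 -9.2 | 0 -23.4 -9.2 | 4 -23.5 -9.3 | 8 -23.3 -9.5 | 12 -23.2 -9.6 | 16 -23.4 -9.6 | 20 -23.4 -9.9 | 24 -23.6 -9.8 | 28 -23.5 -9.2 | 32 -22.9 -10.4 | 36 -23.1 -9.3 | 40 -13.2 -9.4 | (array([0.   , 0.034, 0.089]), array([-0.0001, -0.    ,  0.0002]), (array([ 0.54165885, -0.28369417,  0.12633055]), array([[ 1.73386730e-01, -9.25418923e-01,  3.36952311e-01],
       [-9.84853812e-01, -1.62958575e-01,  5.92239079e-02],
       [ 1.02343413e-04, -3.42117407e-01, -9.39657208e-01]])))
```

View pics/wrist6.png

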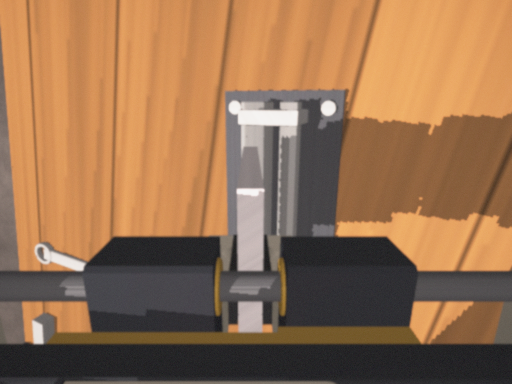

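View pics/side6z.png

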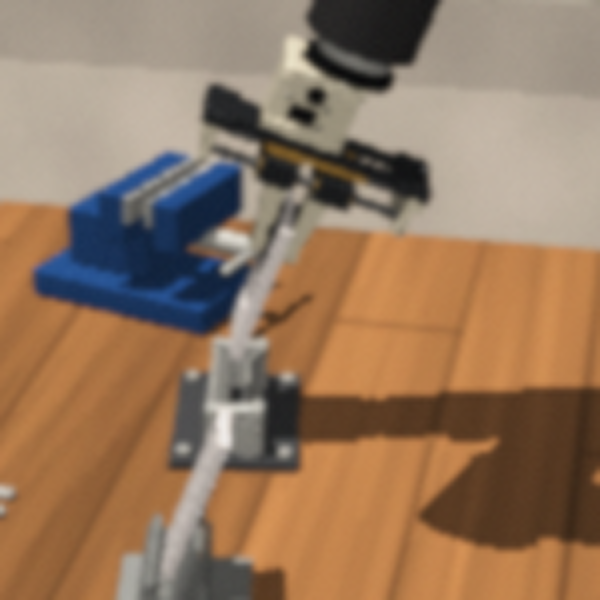

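Wrist view: the plate is over the slot with the far cheek at (270,117). The jig's centreline agrees with my estimate to about 0.1 mm. Next I tip the lower edge into the mouth, still leaning 20°.

apply_moves(slide=[[0,0.034,0.089],[0,0.034,0.089],[0,0.034,0.089],[0,0.034,0.089],[0,0.034,0.089],[0,0,0],[0,0,0],[0,0,0]], turn=[[0,0,0],[0,0,0],[0,0,0],[0,0,0],[0,0,0.001],[0,0,0],[0,0,0],[0,0,0]], jaw=[1,1,1,1,1,1,1,1])

```text
time_s: 9.55
tcp_pos: [0.5414, -0.2844, 0.1258]
eef_rot: [-160.0, 0.0, -80.1]
contact_force: [-0.3, -0.0, -3.2]
gripper_width: 0.0097
```

Run:
```python
from plant import r
from tgt import *
p,R,s=cur(r); print(s["time_s"],p,s["eef_rot"],s["contact_force"],s["moment"],"plate o",p+R@ot)
for n in("side",):
    c=r.capture(n); cv2.imwrite("pics/side7z.png",cv2.resize(c["pixels"][60:210,220:370],None,fx=4,fy=4,interpolation=cv2.INTER_CUBIC))
print(plan(p,R,*tcp(.036,20),1)[:2])
for z in(.036,.039):print(plan(p,R,*tcp(z,0),8)[:2])
```

```text
9.55 [ 0.54136592 -0.28439526  0.12580114] [-1.59988515e+02  1.35140298e-02 -8.00605531e+01] [-0.31524    -0.01444651 -3.15875856] [-0.24612471  1.61207079  0.0157163 ] plate o [ 0.57288254 -0.27783618  0.03833108]
(array([-0.006,  0.006,  0.023]), array([-0.0001, -0.0001, -0.0007]))
(array([-0.001, -0.04 ,  0.004]), array([-0.0291,  0.    , -0.0001]))
(array([-0.001, -0.041, -0.   ]), array([-0.0291,  0.    , -0.0001]))
```

View pics/side7z.png

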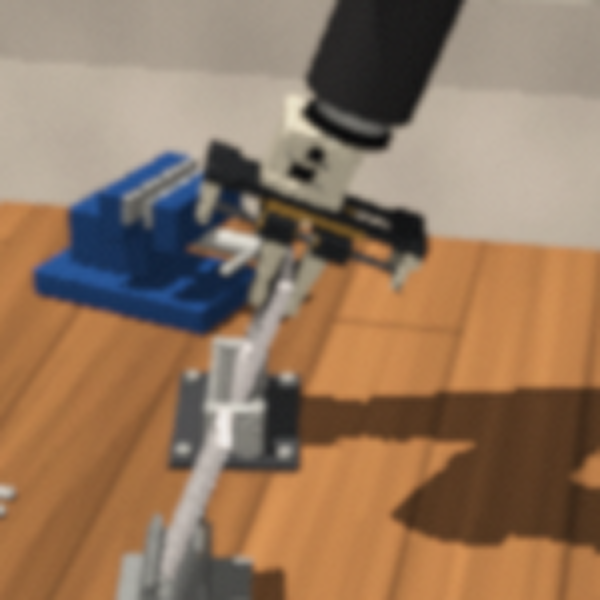

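The plate's lower edge is inside the mouth, still leaning 20°, with no contact force. I'll straighten it about that edge.

apply_moves(slide=[[-0.001,-0.041,0],[-0.001,-0.041,0],[-0.001,-0.041,0],[-0.001,-0.041,0],[-0.001,-0.041,0],[-0.001,-0.041,0],[-0.001,-0.041,0],[-0.001,-0.041,0]], turn=[[-0.0291,0,0],[-0.0291,0,0],[-0.0291,0,0],[-0.0291,0,0],[-0.0291,0,0],[-0.0291,0,0],[-0.0291,0,0],[-0.0291,0,0]], jaw=[1,1,1,1,1,1,1,1])

```text
time_s: 10.4
tcp_pos: [0.5731, -0.278, 0.1326]
eef_rot: [180.0, -0.0, -80.1]
contact_force: [-0.2, 0.3, -3.5]
gripper_width: 0.0102
```

apply_moves(slide=[[0,0,0],[0,0,0],[0,0,0]], turn=[[0,0,0],[0,0,0],[0,0,0]], jaw=[1,1,1])

```text
time_s: 10.7
tcp_pos: [0.5722, -0.278, 0.132]
eef_rot: [-180.0, 0.0, -80.1]
contact_force: [-0.1, -0.4, -3.6]
gripper_width: 0.0098
```

Run:
```python
from plant import r
from tgt import *
p,R,s=cur(r); print(s["time_s"],p,s["eef_rot"],s["contact_force"],s["moment"],s["gripper_width"],"plate o",p+R@ot)
for n in("wrist","side"):
    c=r.capture(n); np.savez(n+"8.npz",**c); cv2.imwrite(f"pics/{n}8.png",c["pixels"])
    if n=="side": cv2.imwrite("pics/side8z.png",cv2.resize(c["pixels"][60:210,220:370],None,fx=4,fy=4,interpolation=cv2.INTER_CUBIC))
    if n=="wrist":
        pts=cloud(c).reshape(-1,3); yaw=np.radians(10); ax=np.array([np.cos(yaw),np.sin(yaw)]); ay=np.array([-ax[1],ax[0]])
        a=(pts[:,:2]-J)@ax*1000; b=(pts[:,:2]-J)@ay*1000
        for lo in range(-90,92,6):
            k=(pts[:,2]>.04)&(abs(a)<40)&(pts[:,2]<.06)&(b>lo)&(b<lo+6)
            if k.any(): print(lo+3,a[k].min().round(1),a[k].max().round(1),end=' | ')
        L=(cloud(c)-p)@R; k=(abs(L[...,2]+.027)<.004)&(abs(L[...,1])<.01)&(L[...,0]>.025)&(L[...,0]<.05); print("plate top in tool",L[k].min(0),L[k].max(0))
print(plan(p,R,*tcp(.010,0),6))
```

```text
10.7 [ 0.57218674 -0.27796324  0.13198653] [-1.79957485e+02  3.81092201e-02 -8.00823624e+01] [-0.14288123 -0.35703014 -3.63269726] [ 0.09242979  0.12249248 -0.02290926] 0.00975836069287026 plate o [ 0.57236747 -0.27685354  0.03878747]
-75 -23.3 23.7 | -69 -24.4 24.7 | -63 -24.6 25.0 | -57 -24.7 25.1 | -51 -23.2 23.8 | -45 -23.4 23.3 | -39 -23.6 23.3 | -33 -22.9 23.6 | -27 -23.1 23.6 | -21 -23.3 23.4 | -15 -23.5 23.5 | -9 -23.6 23.7 | -3 -23.0 23.7 | 3 -23.2 23.3 | 9 -23.2 23.4 | 15 -23.4 23.5 | 21 -23.5 23.6 | plate top in tool [ 0.02500464 -0.00492829 -0.02892086] [ 0.04429692  0.00497839 -0.02309949]
(array([ 0.001, -0.001,  0.048]), array([-0.0001,  0.0001, -0.0002]), (array([ 0.57289046, -0.27844037,  0.10318658]), array([[ 1.74004901e-01, -9.84744780e-01, -1.14228827e-04],
       [-9.84744758e-01, -1.74004867e-01, -2.59225709e-04],
       [ 2.35394792e-04,  1.57592782e-04, -9.99999960e-01]])))
```

View pics/wrist8.png

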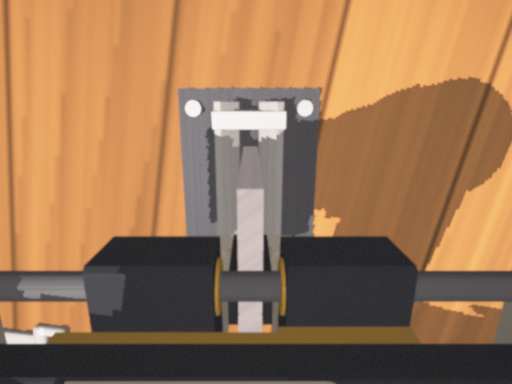

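View pics/side8z.png

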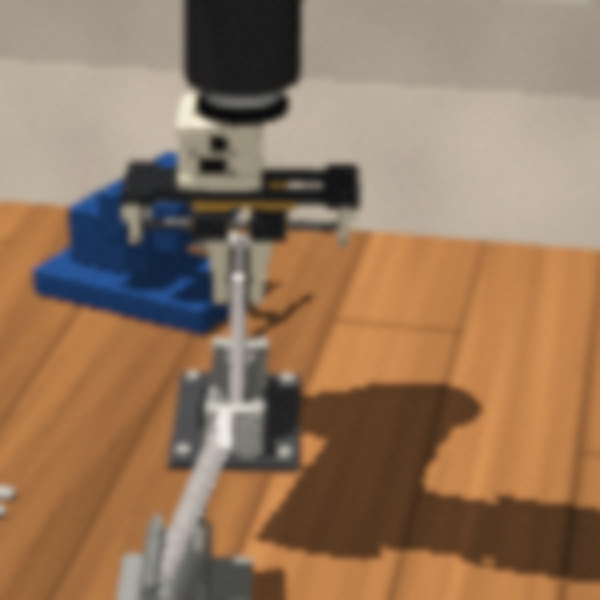

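It's upright and centred over the slot in both views. I'm lowering it gently now.

apply_moves(slide=[[0.001,-0.005,0.04],[0,0,0.04],[0,0,0.04],[0,0,0.04],[0,0,0.04],[0,0,0]], turn=[[0,0,0],[0,0,0],[0,0,0],[0,0,0],[0,0,0],[0,0,0]], jaw=[1,1,1,1,1,1])

```text
time_s: 11.4
tcp_pos: [0.5726, -0.2778, 0.1109]
eef_rot: [179.9, 0.1, -80.1]
contact_force: [-0.0, -0.3, -2.0]
gripper_width: 0.0099
```

apply_moves(slide=[[0,0,0.03],[0,0,0.03],[0,0,0.02],[0,0,0]], turn=[[0,0,0],[0,0,0],[0,0,0],[0,0,0]], jaw=[1,1,1,1])

```text
time_s: 11.8
tcp_pos: [0.5729, -0.2779, 0.1035]
eef_rot: [180.0, 0.0, -80.1]
contact_force: [0.3, 1.5, -2.9]
gripper_width: 0.0096
```

apply_moves(slide=[[0,0,0.01],[0,0,0.01],[0,0,0]], turn=[[0,0,0],[0,0,0],[0,0,0]], jaw=[1,1,1])

```text
time_s: 12.1
tcp_pos: [0.5733, -0.278, 0.1022]
eef_rot: [-180.0, 0.0, -80.1]
contact_force: [-0.3, 0.8, -0.5]
gripper_width: 0.0094
```

apply_moves(slide=[[0,0,0.01],[0,0,0]], turn=[[0,0,0],[0,0,0]], jaw=[1,1])

```text
time_s: 12.3
tcp_pos: [0.5734, -0.278, 0.1021]
eef_rot: [-180.0, -0.0, -80.0]
contact_force: [-2.0, 2.7, 6.3]
gripper_width: 0.0098
```

apply_moves(slide=[[0,0,0.01],[0,0,0]], turn=[[0,0,0],[0,0,0]], jaw=[1,1])

```text
time_s: 12.5
tcp_pos: [0.5734, -0.278, 0.1021]
eef_rot: [-179.9, -0.0, -80.0]
contact_force: [-4.6, 4.5, 12.7]
gripper_width: 0.0098
```

apply_moves(slide=[[0,0,0.012],[0,0,0.01],[0,0,0],[0,0,0]], turn=[[0,0,0],[0,0,0],[0,0,0],[0,0,0]], jaw=[1,1,1,1])

```text
time_s: 12.9
tcp_pos: [0.5735, -0.278, 0.1021]
eef_rot: [-179.9, -0.1, -80.0]
contact_force: [-8.8, 8.0, 27.1]
gripper_width: 0.0097
```

Run:
```python
from plant import r
from tgt import *
p,R,s=cur(r); print(s["time_s"],p,s["eef_rot"],s["contact_force"],s["moment"],"plate o",p+R@ot)
for n in("wrist","side"):
    c=r.capture(n); np.savez(n+"9.npz",**c); cv2.imwrite(f"pics/{n}9.png",c["pixels"])
    if n=="side": cv2.imwrite("pics/side9z.png",cv2.resize(c["pixels"][60:210,220:370],None,fx=4,fy=4,interpolation=cv2.INTER_CUBIC))
    else:
        W=cloud(c); L=(W-p)@R; k=(L[...,2]<-.015)&(L[...,2]>-.04)&(abs(L[...,1])<.006)&(L[...,0]>.025)&(L[...,0]<.05); print("plate top z",np.median(W[k],0),"tool",np.median(L[k],0))
        pts=W.reshape(-1,3); k=(pts[:,2]>.046)&(pts[:,2]<.056)&(np.linalg.norm(pts[:,:2]-J,axis=1)<.09); print("jig top z",np.percentile(pts[k,2],[50,90])); k=(pts[:,2]>.005)&(pts[:,2]<.012)&(np.linalg.norm(pts[:,:2]-J,axis=1)<.12); print("base z",np.median(pts[k,2]))
```

```text
12.9 [ 0.57354813 -0.27801619  0.10206015] [-1.79901838e+02 -7.78706269e-02 -7.99803633e+01] [-8.76627106  7.96157298 27.11420059] [ 3.0431815   4.017517   -0.05790072] plate o [ 0.57384885 -0.2770762   0.00885953]
plate top z [ 0.57974645 -0.31365949  0.12879134] tool [ 0.03619936  0.00013479 -0.02668605]
jig top z [0.04992802 0.05140738]
base z 0.008998953968878013
```

View pics/side9z.png

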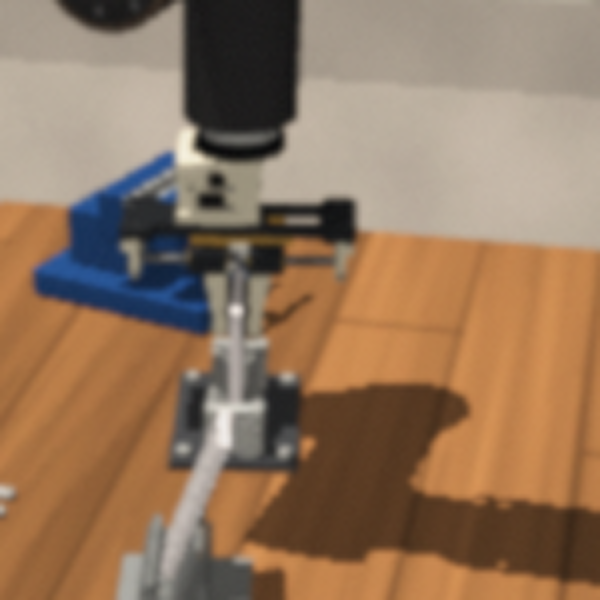

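Plate top minus jig base measures 119.8 mm, so it is on the floor, pressed with 27 N. I'll relax the push, then release.

apply_moves(slide=[[0,0,-0.015],[0,0,-0.012],[0,0,0],[0,0,0]], turn=[[0,0,0],[0,0,0],[0,0,0],[0,0,0]], jaw=[1,1,1,1])

```text
time_s: 13.4
tcp_pos: [0.5735, -0.278, 0.1021]
eef_rot: [-179.9, -0.0, -80.0]
contact_force: [-3.6, 3.3, 11.1]
gripper_width: 0.0099
```

apply_moves(slide=[[0,0,0],[0,0,0],[0,0,0],[0,0,0],[0,0,0],[0,0,0]], turn=[[0,0,0],[0,0,0],[0,0,0],[0,0,0],[0,0,0],[0,0,0]], jaw=[0.85,0.8,0.75,0.7,0.6,0.6])

```text
time_s: 14.0
tcp_pos: [0.573, -0.278, 0.1002]
eef_rot: [180.0, 0.0, -80.1]
contact_force: [-0.6, -0.9, 0.6]
gripper_width: 0.0341
```

Run:
```python
from plant import r
from tgt import *
p,R,s=cur(r); print(s["time_s"],p,s["eef_rot"],s["contact_force"],s["gripper_width"])
c=r.capture("wrist"); cv2.imwrite("pics/wrist10.png",c["pixels"])
```

```text
14.0 [ 0.57304476 -0.27795536  0.10020092] [ 1.79974889e+02  3.21095253e-02 -8.00629019e+01] [-0.59883683 -0.91235637  0.57212239] 0.03407407443833349
```

View pics/wrist10.png

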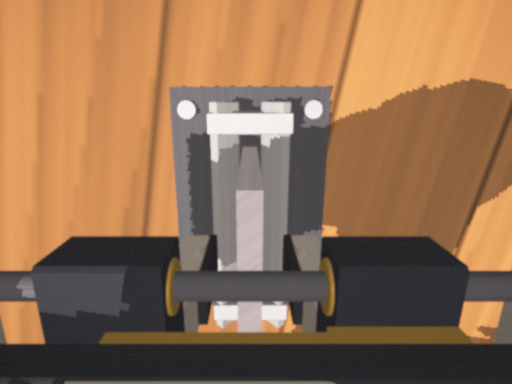

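The plate stands centred in the slot at (250,190..330) and the fingers are clear of it. Retreating straight up.

apply_moves(slide=[[0,0,-0.1],[0,0,-0.2],[0,0,-0.3],[0,0,-0.3],[0,0,-0.3],[0,0,-0.1],[0,0,0],[0,0,0]], turn=[[0,0,0],[0,0,0],[0,0,0],[0,0,0],[0,0,0],[0,0,0],[0,0,0],[0,0,0]], jaw=[0.5,0.5,0.5,0.5,0.5,0.5,0.5,0.5])

```text
time_s: 14.85
tcp_pos: [0.5727, -0.2777, 0.2298]
eef_rot: [180.0, 0.1, -80.1]
contact_force: [-0.3, 0.2, -0.9]
gripper_width: 0.0435
```

Run:
```python
from plant import r
from tgt import *
from fit import plane
p,R,s=cur(r); print(s["time_s"],p,s["contact_force"],s["gripper_width"])
for n in("wrist","side"):
    c=r.capture(n); cv2.imwrite(f"pics/{n}11.png",c["pixels"])
    W=cloud(c).reshape(-1,3); yaw=np.radians(10); ax=np.array([np.cos(yaw),np.sin(yaw)]); ay=np.array([-ax[1],ax[0]])
    a=(W[:,:2]-J)@ax*1000; b=(W[:,:2]-J)@ay*1000; k=(abs(a)<25)&(abs(b)<60)&(W[:,2]<.15)
    for z0,z1 in((60,80),(80,100),(100,120),(122,135)):
        q=k&(W[:,2]*1000>z0)&(W[:,2]*1000<z1)
        if q.sum()>5: print(n,z0,q.sum(),"a",a[q].min().round(1),a[q].max().round(1),"b",b[q].min().round(1),b[q].max().round(1),"z",np.median(W[q,2]).round(4))
cv2.imwrite("pics/b11.png",cv2.resize(c["pixels"][60:310,170:370],None,fx=2.4,fy=2.4,interpolation=cv2.INTER_CUBIC))
```

```text
14.85 [ 0.57266804 -0.27774839  0.22980441] [-0.33088987  0.19817665 -0.90130708] 0.04351827634655352
wrist 60 23 a -4.5 4.7 b -44.5 -44.2 z 0.069
wrist 80 31 a -4.3 5.3 b -44.5 -44.2 z 0.0927
wrist 100 34 a -4.7 4.8 b -44.6 -44.3 z 0.1104
wrist 122 1436 a -4.6 5.3 b -44.7 45.6 z 0.129
side 60 20 a -6.4 1.5 b -25.4 54.9 z 0.0691
side 80 21 a -6.5 1.8 b -21.0 52.8 z 0.0878
side 100 21 a -6.3 1.9 b -11.7 53.5 z 0.1086
side 122 36 a -6.2 3.5 b -41.0 49.6 z 0.1261
```

View pics/b11.png

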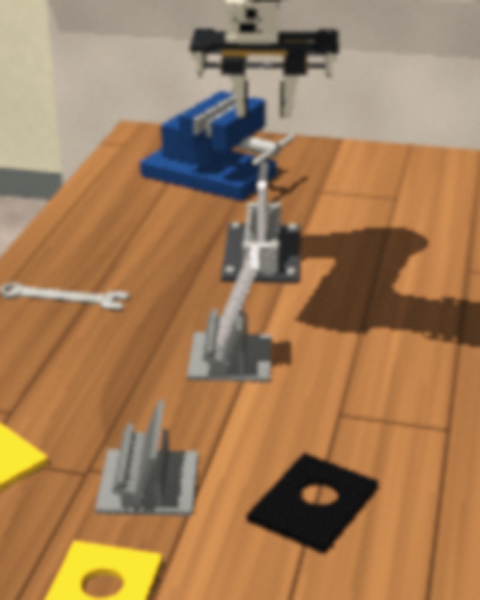

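View pics/wrist11.png

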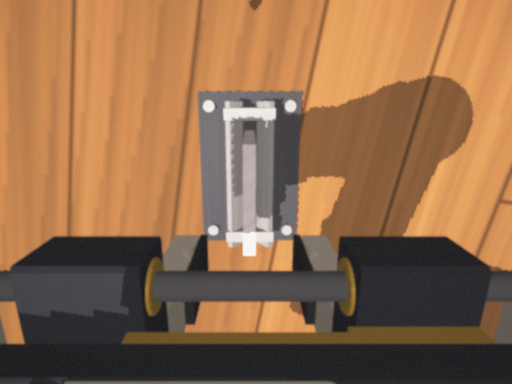

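The plate stands upright and seated at about (263,200) in the side crop, with the gripper clear and the spare untouched at (238,310).

```bash
python3 -c "
from plant import r
print(r.close_job())"
```

```text
the job is handed in; nothing more can be done
None
```

The drilled plate is seated upright in the jig slot and the job is handed in at about 15 s of the 46 s allowed.

I gripped it over the top edge and carried it over the spare at its original lean of about 20°. I tipped the lower edge into the slot's mouth at that lean with no contact force, and straightened it about that edge. I then lowered it to the floor and pressed with about 27 N before letting go.

- **Seated:** the plate's top edge read 129 mm above the bench and the jig base 9 mm in the wrist camera. That makes a 120 mm difference, so the plate is fully down.
- **Upright and centred:** the plate's faces sit at about ±5 mm around the slot's centre line at every height checked in the wrist view.
- **Clear:** the gripper is well above the plate with near-zero force. The spare is still in its rest.
- **Disagreement:** the side camera places the plate about 2 mm nearer the robot than the wrist camera does. That matches the offset it showed in the earlier measurements and is within calibration.

No check failed.

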